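# Find the loose stopper by feel and set it aside

## Task

One of the four stoppered sample bottles in the white rack has a stopper that is loose in its neck, though all look alike. Find it by gently wiggling the stoppers from side to side where they sit, and once you have felt its play lift that one out and stand it in the empty hole of the wooden reject stand, seated down on its flange. Leave the three tight stoppers fully seated, do not shove the bottles far over, and leave everything else on the bench where it is.

Things in the scene. Friction and masses are not known exactly. Their poses are not given: they have to be found in the camera images.
- rack: White plastic rack, fixed, 214 x 214 mm, rails 66 mm high; origin: centre of its underside. Four equal glass bottles (64 mm diameter, neck 41 mm) stand in it 100 mm apart at x, y = +-50 mm in its frame, each closed by a stopper; neck tops are 164 mm above the bench. All look alike; at which place the one loose stopper sits differs each time. Bottles cannot be taken out.
- place_1 (a point): Fixed point of the rack at the nominal middle of the knob at this place (rack frame x -50, y +50 mm); the real stopper may stand up to 4 mm aside in x and y. Stopper (50 to 70 g): round grip knob 22 mm diameter, 38 mm high (19 mm above to 19 below this point), under it a flange 37 mm diameter, 6 mm thick, resting on the neck and hiding the joint, and a plug 17 mm diameter, 24 mm long.
- place_2 (a point): Fixed point of the rack at the nominal middle of the knob at this place (rack frame x -50, y -50 mm); the real stopper may stand up to 4 mm aside in x and y. Each bottle stands in a rubber seat: pushed sideways at the knob it leans 0.4 to 0.5 mm per newton and springs back. A tight stopper has no play: it and its bottle lean as one.
- place_3 (a point): Fixed point of the rack at the nominal middle of the knob at this place (rack frame x +50, y +50 mm); the real stopper may stand up to 4 mm aside in x and y. The one loose stopper slides about 3 mm to each side of centre in its neck (greased, under 2 N unless pressed down hard), then takes the bottle along; it lifts out freely.
- place_4 (a point): Fixed point of the rack at the nominal middle of the knob at this place (rack frame x +50, y -50 mm); the real stopper may stand up to 4 mm aside in x and y. Tight stoppers are unseated when pulled up with more than about 4 N. All four knobs are at the same height; none has anything else within 60 mm of it at that height.
- stand: Reject stand: a wooden block fixed to the bench, 70 x 160 x 40 mm (x, y, z), origin at the centre of its underside, with two round holes 26 mm wide (rim chamfered 2 mm) and 32 mm deep in its top, at y = +45 and y = -45 mm. The one at y = -45 mm already holds an old stopper.
- free_hole (a point): Centre of the mouth of the stand's empty hole, level with the block's top (40 mm above the bench). A stopper stood in it rests with the flange's underside on the block.
- old_stopper: The loose stopper already in the stand's other hole, of the same shape and size as those on the bottles; origin on its axis at the flange's underside. Bystander.
- spatula: Steel spatula lying flat, 142 mm long, up to 16 mm wide, 6 mm high, origin near its middle, underside. Bystander.
- beaker: Small glass beaker, 52 mm diameter, 70 mm high, origin at its underside. Bystander, near the stand.
- petri_dish: Shut petri dish, 62 mm diameter, 16 mm high, origin at its underside. Bystander, near the stand.

How it is judged:
On the way, in this order (a step that is already met when the one before it is completed fails the run):
1. the loose stopper is wiggled: shifted at least 1.5 mm sideways while still seated in its neck (distance of stopper_a_c1 from where it was at the start of the episode above 0.0015 m and height (world z) of stopper_a_c1 below 0.1705 m), for 0.02 s.
2. the loose stopper is lifted clear of its bottle (height (world z) of stopper_a_c1 above 0.195 m), for 0.1 s.
At the end, for the whole second after the job is handed in: The loose stopper stands upright (within 0.1 rad) in the stand's empty hole, its axis within 7 mm of the hole's centre and its flange down on the block (within 3.5 mm); the three tight stoppers are seated in their bottles (not raised by 3.5 mm) (horizontal distance between stopper_a_c1 and free_hole below 0.007 m and height (world z) of stopper_a_c1 between 0.0395 and 0.0465 m and angle between stopper_a_c1's own z axis and vertical below 0.1 rad and height (world z) of each of stopper_b_c1, stopper_c_c1, stopper_d_c1 below 0.1705 m); the robot touches nothing.
It fails at once if a tight stopper is pulled up by more than 3.5 mm (height (world z) of any of stopper_b_c1, stopper_c_c1, stopper_d_c1 above 0.1705 m).
It fails at once if a bottle is shoved over: leaned by more than 0.05 rad (about 9 mm at the knob, about 22 N) (angle between any of bottle_a_c0, bottle_b_c0, bottle_c_c0, bottle_d_c0's own z axis and vertical above 0.05 rad).
It fails at once if a bystander is moved by more than 20 mm (distance of any of old_stopper, spatula, beaker, petri_dish, amber_bottle_c0, plastic_bottle_c0, timer_c0 from where it was at the start of the episode above 0.02 m).
It also fails if it takes over 69 s, if anything falls off the work surface, if the arm or the gripper's body presses on something with over 40 N, if the wrist force passes 120 N, or if a joint passes its speed limit or range.

## Robot

A 6-joint arm with a two-finger parallel gripper is mounted at the origin on the work surface. World frame = base frame: x ahead of the robot, y to its left, z up, the work surface at z = 0. Lengths are in m, angles in rad, forces in N, time in s.
With the tool pointing down it reaches from about 0.35 to 0.775 m from the base axis. Payload 7.3 kg.
Tool frame: the origin (TCP) lies midway between the tips of the shut fingers; the grasp point (between the pads) lies robot.grasp_offset behind it (robot.grasp_offset is the distance from the TCP to the grasp point, in m); z points along the fingers, x is the direction in which the jaws open and shut, and the axes are right-handed (so a half turn about z gives the same grasp; the last joint's range is limited). The gripper opens to 92 mm and grips with 3 to 60 N. Pads are 19 mm wide; open, the fingers measure 130 mm over their backs; the gripper's body (75 mm by 190 mm) begins 47 mm behind the grasp point.
Start: joints at [0.956, 0.342, 1.524, -0, 1.275, -0.146], TCP at [0.237, 0.468, 0.227] pointing down, gripper open.
Joint ranges: [-2.53, 2.53], [-0.77, 2.02], [0.04, 2.7], [-1, 4.14], [0.28, 2.66], [-3.11, 3.11]. Speed limits (rad/s): [2.57, 2.57, 3.14, 3.14, 3.14, 3.14].

## Interface

Orientations are given as [roll, pitch, yaw] about the fixed x, y, z axes, in that order (R = Rz(yaw) Ry(pitch) Rx(roll)).
In Python, from cell import robot gives the robot as it stands. The module is installed in compiled form; this text tells all that it offers.
- The arm moves only by the tool move_arm, never from a script. Its argument "increments" is a list of rows, each a list of 7 numbers: the finger opening in mm, from 0 to 91.8, then the shift along the tool's x, y, z in mm, then the turn, a rotation vector about the tool's x, y, z in rad. A call has 1 to 12 rows; each row shifts and turns the pose as measured when the row begins, along the tool's axes as they then stand; what a row does not reach is not made up. A row lasts 1/8 s, in which the tool goes at most 62.5 mm and 10.7 degrees, less where a joint would pass 70% of its speed; a pose out of reach is approached as far as the arm can. A call is refused whole if a number of a shift passes 62.5 or a number of a turn 0.188, either way. A call with a gripper value outside its range is refused whole. The fingers move at their own pace and stop on an object; "newtons" is the grip in N (left out, the last holds). Time passes only in rows, so rows that do not move let the fingers close. It gives the time, the measured TCP pose, the force and the opening at its end, in the units of the state.
- robot.observe(): the state, without advancing time (a new reading comes with each control period).
- robot.read_camera(name): name is "scene" or "top" or "wrist"; returns a dict with "img" (384x512x3 uint8, red, green, blue), "fx", "fy", "cx", "cy" (pixels), "T" (4x4, takes a point from camera to world coordinates). Camera axes: x right, y down, z forward; pixel columns grow to the right and rows downward; lengths in m; the calibration is good to about 2 mm. A picture is of the moment at which its call begins. There is no depth.
- robot.hand_in(): hands the job in, once; it reports no verdict.
Trained networks look in the newest picture that a camera, given by its name, has taken for a name from the list of things; names that differ only in an ending like _2 or _b are one class to them, and where a whole thing is asked for, a point or a joint stands for the part that bears it (a point fixed in the world has none). Each returns a list of dicts, best first, with "conf" (0 to 1); they miss things now and then, are a little off and sometimes report something else, mostly with a low value. They report only what shows in the picture. A call takes as long as a camera call.
- robot.look_for(thing, camera): "rect" ([left, top, width, height] in pixels, round what is visible of it).
The state is a dict: "time": time; "qpos": joint angles; "qvel": joint speeds; "joint_efforts": joint torques, N m; "tool_pos": TCP position; "tool_rot": TCP orientation; "contact_force": force on the tool from outside, world axes, zero at the start; "torque": the same for the moment, N m; "opening": finger opening in m.
Only numpy, scipy, OpenCV 4.12 (cv2) and the standard library are available. Lean on these libraries where they do the work, as an engineer would, in place of code of your own. Each camera call takes 0.05 s, during which the arm holds its last target.

## Working session

There is one attempt and no reset: what is moved stays moved. The work goes in short steps, Python scripts to look and compute and a tool call to move; the robot and the scene stay as the last step left them, time stands still between calls to the robot, and variables do not carry over. Pictures are saved under pics/ and viewed, and the job is handed in when it is done.

Besides the shell and the picture viewer there is one more tool, called after ">>>" as a command line: name --pt "numbers of a row" for each row, then --argument value for the rest. move_arm: Moves the arm, as the interface text tells. Its arguments: {"type":"object","properties":{"increments":{"type":"array"},"newtons":{"type":"number"}},"required":["increments"]}

```bash
mkdir -p pics; ls; cat > h.py <<'E'
from cell import robot
import numpy as np, cv2
def snap(c,n):
    d=robot.read_camera(c); cv2.imwrite(f'pics/{n}.png',d['img'][:,:,::-1]); return d
def ray(d,u,v,z):
    T=np.array(d['T']); r=T[:3,:3]@np.array([(u-d['cx'])/d['fx'],(v-d['cy'])/d['fy'],1.]); o=T[:3,3]
    return o+r*(z-o[2])/r[2]
def proj(d,p):
    T=np.array(d['T']); q=T[:3,:3].T@(np.array(p)-T[:3,3]); return np.array([d['fx']*q[0]/q[2]+d['cx'],d['fy']*q[1]/q[2]+d['cy']])
E
python3 - <<'E'
from h import *
np.set_printoptions(precision=4,suppress=True)
s=robot.observe(); print(s, robot.grasp_offset)
for c in ['top','scene']:
    d=snap(c,c+'0'); print(c,d['fx'],d['cx'],d['cy'],d['T'])
    for t in ['rack','place_1','stand','free_hole','old_stopper','beaker','petri_dish','spatula']:
        for r in robot.look_for(t,c)[:5]: print(t,np.round(r['rect'],1),round(r['conf'],2))
E
```

```text
pics
{'time': 0.0, 'qpos': array([ 0.956 ,  0.3427,  1.525 , -0.    ,  1.2754, -0.146 ]), 'qvel': array([ 0.0016, -0.0014, -0.    ,  0.0008, -0.0005,  0.0016]), 'joint_efforts': array([ -0.0008, -43.1245, -24.4218,   0.0718,   0.0561,  -0.0001]), 'tool_pos': array([0.2369, 0.468 , 0.2261]), 'tool_rot': array([-3.1414,  0.0015,  1.102 ]), 'contact_force': array([-0.6262,  0.3849, -1.2295]), 'torque': array([0.0226, 0.0039, 0.003 ]), 'opening': 0.09203926711315254} 0.0188
top 454.4646859508434 253.906982070765 200.85209769144387 [[ 0.0255 -0.9962  0.0839  0.4807]
 [-0.9995 -0.0271 -0.018   0.0047]
 [ 0.0202 -0.0834 -0.9963  0.9883]
 [ 0.      0.      0.      1.    ]]
rack [270.5 160.2 128.  124.2] 0.64
place_1 [272.2 157.  126.2 130.8] 0.79
place_1 [149.6 238.7  26.6  23. ] 0.52
stand [116.9 188.5  81.2  38.6] 0.67
stand [271.1 156.5 128.9 128.5] 0.49
free_hole [122.9 189.2  75.7  38. ] 0.87
old_stopper [169.3 197.6  22.   19.8] 0.71
beaker [146.6 235.4  27.2  28.9] 0.94
petri_dish [144.8 152.8  29.2  30.3] 0.72
spatula [239.9 142.4  10.3  74.3] 0.69
scene 396.6521833674575 253.29021326002993 194.418514298903 [[ 0.474   0.7446 -0.4699  0.914 ]
 [ 0.8805 -0.4036  0.2486 -0.2019]
 [-0.0045 -0.5316 -0.847   0.7628]
 [ 0.      0.      0.      1.    ]]
rack [110.6 177.2 125.6 126.9] 0.75
place_1 [108.6 174.5 129.  132.5] 0.66
stand [292.3 151.2  78.4  54.8] 0.93
free_hole [290.6 146.8  75.6  62.4] 0.61
old_stopper [307.8 166.6  12.4  20.8] 0.77
beaker [295.1 130.1  23.7  35.1] 0.63
petri_dish [339.4 196.3  27.8  25.4] 0.74
petri_dish [107.2 177.8 129.1 127.2] 0.48
spatula [256.3 208.2  38.8  60.4] 0.81
spatula [292.2 151.4  76.1  57.4] 0.62
```

```bash
python3 - <<'E'
import cv2
a=cv2.imread('pics/top0.png'); cv2.imwrite('pics/top0z.png',cv2.resize(a[140:300,100:420],None,fx=2.5,fy=2.5,interpolation=cv2.INTER_CUBIC))
E
```

```text
(no output)
```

View pics/top0z.png

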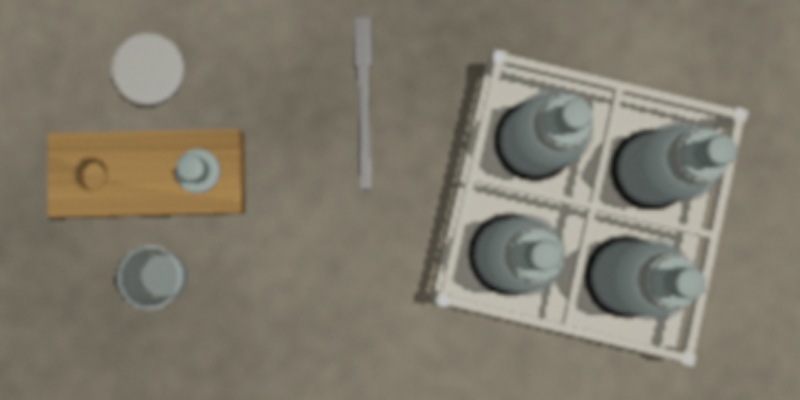

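View pics/scene0.png

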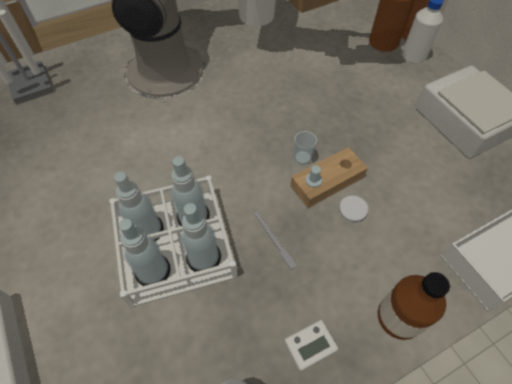

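View pics/top0.png

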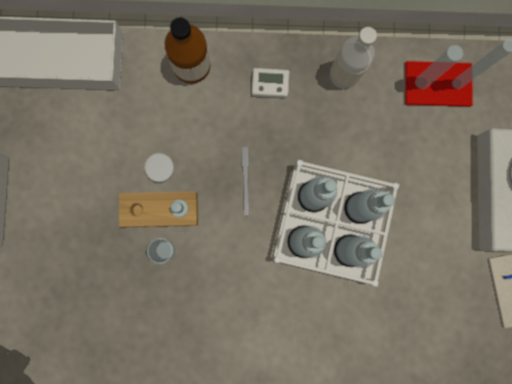

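```bash
cat >> h.py <<'E'
np.set_printoptions(precision=4,suppress=True)
E
python3 - <<'E'
from h import *
d=robot.read_camera('top')
P=[ray(d,100+u/2.5,140+v/2.5,.208)[:2] for u,v in [(573,112),(720,149),(545,255),(687,282)]]
print(np.array(P)); print('mean',np.mean(P,0))
C=[ray(d,100+u/2.5,140+v/2.5,.066)[:2] for u,v in [(499,57),(741,115),(443,299),(688,358)]]
C=np.array(C);print(C,C.mean(0)); 
for a,b in [(0,1),(2,3),(0,2),(1,3)]: v=C[b]-C[a]; print(np.hypot(*v),np.degrees(np.arctan2(v[1],v[0])))
print('hole',ray(d,100+92/2.5,140+175/2.5,.04), 'old', ray(d,100+192/2.5,140+168/2.5,.084))
print('stand',[ray(d,100+u/2.5,140+v/2.5,.04)[:2] for u,v in [(47,133),(241,130),(48,217),(243,213)]])
E
```

```text
[[ 0.5779 -0.1392]
 [ 0.5549 -0.2418]
 [ 0.4786 -0.1211]
 [ 0.4626 -0.2191]]
mean [ 0.5185 -0.1803]
[[ 0.6394 -0.1038]
 [ 0.5969 -0.304 ]
 [ 0.4407 -0.0619]
 [ 0.3983 -0.2608]] [ 0.5188 -0.1827]
0.2046283723637765 -101.96879432915703
0.20335091721453263 -102.03266964125821
0.2030020730922956 168.08767893016167
0.20323153340732636 167.72743326775802
hole [0.5348 0.2307 0.04  ] old [0.54   0.1413 0.084 ]
stand [array([0.5689, 0.2696]), array([0.5759, 0.1084]), array([0.499 , 0.2653]), array([0.5065, 0.1042])]
```

```bash
cat >> h.py <<'E'
from scipy.spatial.transform import Rotation as Ro
def to(p,yaw=None):
    s=robot.observe(); R=Ro.from_euler('xyz',s['tool_rot'])
    v=R.inv().apply(np.array(p)-s['tool_pos'])*1000
    y=s['tool_rot'][2] if yaw is None else yaw
    rv=(R.inv()*Ro.from_euler('xyz',[np.pi,0,y])).as_rotvec()
    print('t',s['time'],'pos',s['tool_pos'],'rot',s['tool_rot'],'F',s['contact_force'],'T',s['torque'],'op',s['opening'])
    print('need tool mm',v,'turn',rv)
E
python3 -c "
from h import *
to([.4786,-.1211,.26])"
```

```text
t 0.95 pos [0.2372 0.4684 0.2268] rot [ 3.1415 -0.0002  1.102 ] F [ 0.322   0.013  -0.0953] T [ 0.0338 -0.0262  0.008 ] op 0.09199427733429466
need tool mm [-416.8368  481.6801  -33.2698] turn [ 0.0001 -0.0002 -0.    ]
```

>>> move_arm --pt "60 -20 20 -33 0 0 0" --pt "60 -38 44 0 0 0 0" --pt "60 -38 44 0 0 0 0" --pt "60 -38 44 0 0 0 0" --pt "60 -38 44 0 0 0 0" --pt "60 -38 44 0 0 0 0" --pt "60 -38 44 0 0 0 0" --pt "60 -38 44 0 0 0 0" --pt "60 -38 44 0 0 0 0" --pt "60 -38 44 0 0 0 0" --pt "60 -38 44 0 0 0 0" --pt "60 0 0 0 0 0 0" --newtons 5

```text
time: 2.45
tool_pos: [0.4754, -0.1134, 0.2623]
tool_rot: [3.134, -0.005, 1.105]
contact_force: [-1.1, 0.6, -0.0]
opening: 0.0599
```

```bash
python3 -c "
from h import *
to([.4786,-.1211,.26])
d=snap('wrist','w1');print(d['fx'],d['cx'],d['cy'],d['T'])"
```

```text
t 2.45 pos [ 0.4754 -0.1134  0.2623] rot [ 3.1342 -0.0048  1.1045] F [-1.0555  0.5988 -0.0001] T [-0.0015 -0.0221  0.0144] op 0.05994431057698601
need tool mm [-5.4421  6.3114  2.2921] turn [ 0.0074 -0.0048 -0.    ]
323.7777074715194 251.85956942343455 189.41023808254872 [[ 0.4494  0.8601  0.2414  0.4113]
 [ 0.8933 -0.4343 -0.1159 -0.0824]
 [ 0.0051  0.2677 -0.9635  0.4192]
 [ 0.      0.      0.      1.    ]]
```

View pics/w1.png

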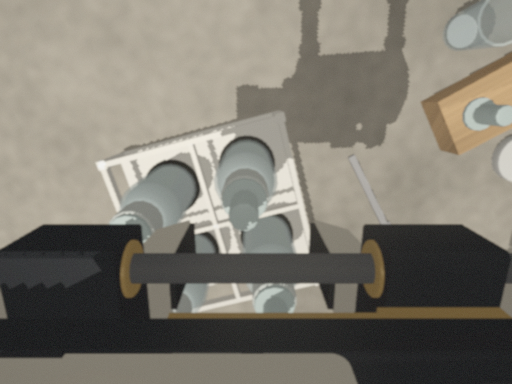

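```bash
python3 -c "
import cv2
a=cv2.imread('pics/w1.png')[120:330,90:330];cv2.imwrite('pics/w1z.png',cv2.resize(a,None,fx=2.8,fy=2.8,interpolation=cv2.INTER_CUBIC))
from h import *
d=robot.read_camera('wrist')
for p in [(.4786,-.1211,.208),(.5779,-.1392,.208),(.4786,-.1211,.170)]: print(proj(d,p))
"
```

```text
[242.1041 217.6601]
[279.6902 335.259 ]
[243.2016 201.1419]
```

View pics/w1z.png

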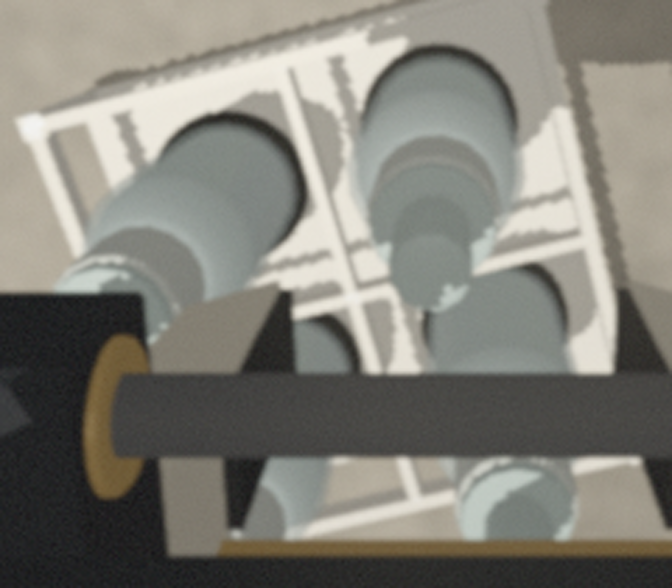

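The wrist view confirms the nearest knob's top at about (244,216), against a prediction of (242,218), so the two agree to about 1 mm. Descending.

>>> move_arm --pt "44 -4 6 2 0.007 -0.005 0" --pt "44 0 0 0 0 0 0" --pt "44 0 0 40 0 0 0" --pt "44 0 0 35 0 0 0" --pt "44 0 0 9 0 0 0" --pt "44 0 0 0 0 0 0"

```text
time: 3.3
tool_pos: [0.4785, -0.1115, 0.1771]
tool_rot: [3.139, -0.001, 1.116]
contact_force: [0.3, 0.6, 0.9]
opening: 0.044
```

```bash
python3 -c "
from h import *
to([.4788,-.1205,.176])"
```

```text
t 3.3 pos [ 0.4785 -0.1115  0.1771] rot [ 3.1385 -0.0012  1.1159] F [0.2704 0.6403 0.862 ] T [-0.0311  0.026  -0.001 ] op 0.04395076784896418
need tool mm [-7.9568  4.1891  1.1069] turn [ 0.0031 -0.0012 -0.    ]
```

>>> move_arm --pt "44 -8 4 1 0 0 -0.013" --pt "44 0 0 0 0 0 0"

```text
time: 3.55
tool_pos: [0.4798, -0.1213, 0.1784]
tool_rot: [3.134, -0.001, 1.131]
contact_force: [-0.4, 0.1, 0.2]
opening: 0.044
```

```bash
python3 -c "
from h import *
to([.4788,-.1205,.176])"
```

```text
t 3.55 pos [ 0.4798 -0.1213  0.1784] rot [ 3.1344 -0.0012  1.1306] F [-0.429   0.067   0.1944] T [ 0.028  -0.0082 -0.0235] op 0.04395883837169945
need tool mm [ 0.2783 -1.3059  2.346 ] turn [ 0.0072 -0.0012 -0.    ]
```

>>> move_arm --pt "30 0 -1 2 0.007 0 0" --pt "10 0 0 0 0 0 0" --pt "10 0 0 0 0 0 0" --pt "10 0 0 0 0 0 0" --pt "10 0 0 0 0 0 0" --newtons 5

```text
time: 4.18
tool_pos: [0.4793, -0.1215, 0.1774]
tool_rot: [3.14, -0.001, 1.13]
contact_force: [-0.5, -0.3, -0.1]
opening: 0.0217
```

```bash
python3 -c "
from h import *
to([.4788,-.1205,.176])"
```

```text
t 4.175 pos [ 0.4793 -0.1215  0.1774] rot [ 3.1398 -0.0007  1.1301] F [-0.5405 -0.2817 -0.1074] T [-0.1445  0.0267  0.0145] op 0.021745387360768333
need tool mm [ 0.7472 -0.8632  1.3589] turn [ 0.0018 -0.0007 -0.    ]
```

>>> move_arm --pt "10 4 0 0 0 0 0" --pt "10 0 0 0 0 0 0" --pt "10 0 0 0 0 0 0"

```text
time: 4.55
tool_pos: [0.4799, -0.1203, 0.1774]
tool_rot: [3.14, 0.005, 1.13]
contact_force: [-1.7, -3.4, -1.0]
opening: 0.0214
```

>>> move_arm --pt "10 -4 0 0 0 0 0" --pt "10 -4 0 0 0 0 0" --pt "10 0 0 0 0 0 0"

```text
time: 4.92
tool_pos: [0.4781, -0.1239, 0.1776]
tool_rot: [3.14, -0.004, 1.13]
contact_force: [2.2, 5.2, -1.2]
opening: 0.0219
```

Force changes about 9 N over 4 mm, with no dead band, so this stopper is tight. Releasing and going to the next.

>>> move_arm --pt "10 3 0 0 0 0 0" --pt "44 0 0 0 0 0 0" --pt "44 0 0 0 0 0 0" --pt "44 0 0 -40 0 0 0" --pt "44 0 0 -30 0 0 0" --pt "44 0 0 0 0 0 0"

```text
time: 5.68
tool_pos: [0.4788, -0.1215, 0.2489]
tool_rot: [3.141, -0.003, 1.13]
contact_force: [-0.2, 1.0, -0.5]
opening: 0.0442
```

```bash
python3 -c "
from h import *
to([.4626,-.2191,.245],1.1)
to([.5779,-.1392,.245],1.1)"
```

```text
t 5.675 pos [ 0.4788 -0.1215  0.2489] rot [ 3.1411 -0.003   1.1298] F [-0.1544  1.0123 -0.5121] T [-0.0256 -0.0725  0.045 ] op 0.044233059202811426
need tool mm [-95.2259  27.0342   3.615 ] turn [ 0.0004 -0.003   0.0298]
t 5.675 pos [ 0.4788 -0.1215  0.2489] rot [ 3.1411 -0.003   1.1298] F [-0.1544  1.0123 -0.5121] T [-0.0256 -0.0725  0.045 ] op 0.044233059202811426
need tool mm [26.2415 97.2025  4.016 ] turn [ 0.0004 -0.003   0.0298]
```

>>> move_arm --pt "44 -48 13.5 2 0 0 0.015" --pt "44 -47 13.5 2 0 0 0.015" --pt "44 0 0 0 0 0 0" --pt "44 0 0 0 0 0 0"

```text
time: 6.18
tool_pos: [0.4605, -0.2196, 0.2406]
tool_rot: [-3.137, -0.004, 1.1]
contact_force: [-0.3, 0.7, 0.9]
opening: 0.0438
```

```bash
python3 -c "
from h import *
to([.4626,-.2191,.245],1.1)
d=snap('wrist','w2'); print(proj(d,(.4626,-.2191,.208)))
a=d['img'][120:330,150:390,::-1];cv2.imwrite('pics/w2z.png',cv2.resize(a,None,fx=2.8,fy=2.8,interpolation=cv2.INTER_CUBIC))
"
```

```text
t 6.175 pos [ 0.4605 -0.2196  0.2406] rot [-3.1369 -0.0043  1.1005] F [-0.3373  0.7219  0.8779] T [ 0.0046  0.0142 -0.0219] op 0.043751810747101896
need tool mm [ 1.4529  1.6417 -4.4229] turn [-0.0047 -0.0043  0.0005]
[254.3591 221.215 ]
```

View pics/w2z.png

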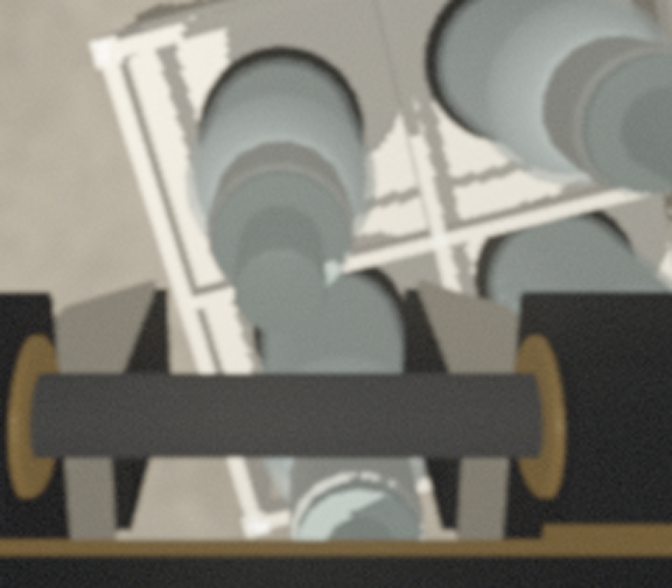

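>>> move_arm --pt "44 -1 3 0 -0.004 -0.004 0" --pt "44 0 0 30 0 0 0" --pt "44 0 0 28 0 0 0" --pt "44 0 0 4 0 0 0" --pt "44 0 0 0 0 0 0"

```text
time: 6.85
tool_pos: [0.4651, -0.2185, 0.1785]
tool_rot: [3.139, 0.0, 1.107]
contact_force: [0.2, 0.8, 0.1]
opening: 0.0439
```

```bash
python3 -c "
from h import *
to([.463,-.2222,.177],1.1)"
```

```text
t 6.85 pos [ 0.4651 -0.2185  0.1785] rot [3.1386 0.0005 1.1075] F [0.2244 0.7949 0.1294] T [-0.0083  0.0053 -0.0376] op 0.04385632310387131
need tool mm [-4.237  -0.2275  1.4874] turn [0.003  0.0005 0.0075]
```

>>> move_arm --pt "40 -3.5 0 1 0.003 0 0.007" --pt "30 0 0 0 0 0 0" --pt "10 0 0 0 0 0 0" --pt "10 0 0 0 0 0 0" --pt "10 0 0 0 0 0 0" --pt "10 0 0 0 0 0 0"

```text
time: 7.6
tool_pos: [0.4644, -0.2227, 0.1799]
tool_rot: [3.137, 0.002, 1.1]
contact_force: [0.2, -0.1, -0.7]
opening: 0.0218
```

>>> move_arm --pt "10 4 0 0 0 0 0" --pt "10 0 0 0 0 0 0" --pt "10 0 0 0 0 0 0"

```text
time: 7.98
tool_pos: [0.4651, -0.2215, 0.18]
tool_rot: [3.137, 0.007, 1.1]
contact_force: [-0.7, -3.3, -1.5]
opening: 0.0219
```

>>> move_arm --pt "10 -4 0 0 0 0 0" --pt "10 -4 0 0 0 0 0" --pt "10 0 0 0 0 0 0"

```text
time: 8.35
tool_pos: [0.4632, -0.225, 0.1802]
tool_rot: [3.137, -0.001, 1.1]
contact_force: [2.2, 4.1, -1.1]
opening: 0.0218
```

Second one is tight too: about 8 N over 4 mm, linear.

>>> move_arm --pt "10 3 0 0 0 0 0" --pt "44 0 0 0 0 0 0" --pt "44 0 0 0 0 0 0" --pt "44 0 0 -40 0 0 0" --pt "44 0 0 -26 0 0 0" --pt "44 0 0 0 0 0 0"

```text
time: 9.1
tool_pos: [0.4641, -0.2224, 0.2476]
tool_rot: [3.138, -0.001, 1.1]
contact_force: [1.1, -0.3, -0.2]
opening: 0.0435
```

```bash
python3 -c "
from h import *
to([.5549,-.2418,.245],1.1)"
```

```text
t 9.1 pos [ 0.4641 -0.2224  0.2476] rot [ 3.1381 -0.0008  1.1   ] F [ 1.1318 -0.3061 -0.225 ] T [-0.0243 -0.0364 -0.0202] op 0.043516653659346996
need tool mm [23.8822 89.728   2.8951] turn [ 0.0035 -0.0008  0.    ]
```

>>> move_arm --pt "44 12 45 1 0 0 0" --pt "44 12 44 1 0 0 0" --pt "44 0 0 0 0 0 0" --pt "44 0 0 0 0 0 0"

```text
time: 9.6
tool_pos: [0.5539, -0.2411, 0.2406]
tool_rot: [-3.138, -0.001, 1.099]
contact_force: [0.5, 0.4, 0.4]
opening: 0.0442
```

```bash
python3 -c "
from h import *
to([.5549,-.2418,.245],1.1)
d=snap('wrist','w3'); print(proj(d,(.5549,-.2418,.208)))
a=d['img'][120:330,150:390,::-1];cv2.imwrite('pics/w3z.png',cv2.resize(a,None,fx=2.8,fy=2.8,interpolation=cv2.INTER_CUBIC))
"
```

```text
t 9.6 pos [ 0.5539 -0.2411  0.2406] rot [-3.1375 -0.0009  1.099 ] F [0.4504 0.3813 0.3625] T [-0.0246 -0.0146 -0.0355] op 0.044182534965388764
need tool mm [-0.1829  1.1796 -4.4124] turn [-0.004  -0.0009 -0.001 ]
[251.9237 220.4757]
```

View pics/w3z.png

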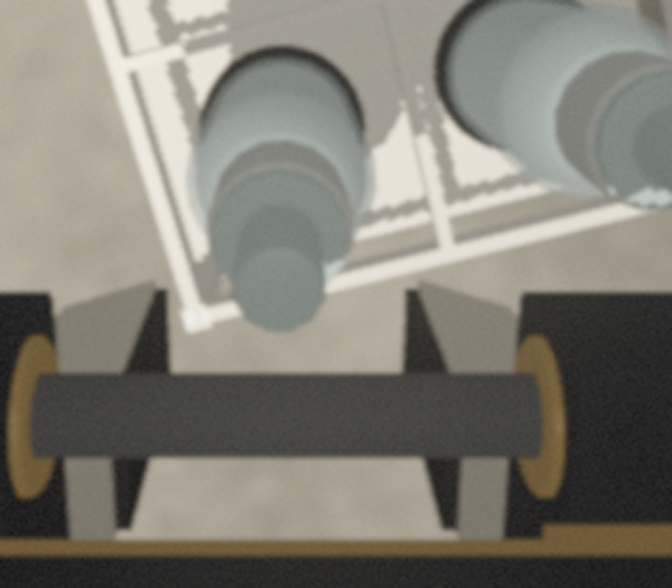

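>>> move_arm --pt "44 -2 2 0 -0.004 0 0" --pt "44 0 0 30 0 0 0" --pt "44 0 0 28 0 0 0" --pt "44 0 0 5 0 0 0" --pt "44 0 0 0 0 0 0"

```text
time: 10.28
tool_pos: [0.5526, -0.2447, 0.1794]
tool_rot: [3.137, -0.0, 1.097]
contact_force: [-0.9, -0.0, 0.6]
opening: 0.0438
```

```bash
python3 -c "
from h import *
to([.5555,-.2436,.178],1.1)"
```

```text
t 10.275 pos [ 0.5526 -0.2447  0.1794] rot [ 3.1368 -0.0003  1.0971] F [-0.9111 -0.0421  0.6371] T [ 0.0303 -0.0232 -0.0234] op 0.043792916215803765
need tool mm [2.2743 2.1056 1.4115] turn [ 0.0048 -0.0003 -0.0029]
```

>>> move_arm --pt "40 2 2 1 0.004 0 0" --pt "30 0 0 0 0 0 0" --pt "10 0 0 0 0 0 0" --pt "10 0 0 0 0 0 0" --pt "10 0 0 0 0 0 0" --pt "10 0 0 0 0 0 0"

```text
time: 11.02
tool_pos: [0.5565, -0.2444, 0.1813]
tool_rot: [3.136, -0.0, 1.097]
contact_force: [0.9, -0.0, -0.0]
opening: 0.0218
```

>>> move_arm --pt "10 4 0 0 0 0 0" --pt "10 0 0 0 0 0 0" --pt "10 0 0 0 0 0 0"

```text
time: 11.4
tool_pos: [0.5573, -0.2431, 0.1815]
tool_rot: [3.136, 0.005, 1.096]
contact_force: [-0.8, -1.4, -1.2]
opening: 0.022
```

>>> move_arm --pt "10 -4 0 0 0 0 0" --pt "10 -4 0 0 0 0 0" --pt "10 0 0 0 0 0 0"

```text
time: 11.78
tool_pos: [0.5556, -0.2461, 0.1817]
tool_rot: [3.136, -0.004, 1.097]
contact_force: [1.6, 3.3, -1.3]
opening: 0.0217
```

Softer here, so this needs a larger wiggle.

>>> move_arm --pt "10 -4 0 0 0 0 0" --pt "10 0 0 0 0 0 0" --pt "10 0 0 0 0 0 0"

```text
time: 12.15
tool_pos: [0.5558, -0.2454, 0.1816]
tool_rot: [3.136, -0.012, 1.099]
contact_force: [0.9, 1.3, -0.7]
opening: 0.0218
```

>>> move_arm --pt "10 4 0 0 0 0 0" --pt "10 0 0 0 0 0 0" --pt "10 0 0 0 0 0 0"

```text
time: 12.52
tool_pos: [0.5569, -0.2438, 0.1818]
tool_rot: [3.135, -0.008, 1.099]
contact_force: [-1.4, -0.8, 0.4]
opening: 0.0219
```

>>> move_arm --pt "10 4 0 0 0 0 0" --pt "10 0 0 0 0 0 0" --pt "10 0 0 0 0 0 0"

```text
time: 12.9
tool_pos: [0.5574, -0.2428, 0.1818]
tool_rot: [3.136, -0.003, 1.097]
contact_force: [-1.2, -2.8, 0.1]
opening: 0.0218
```

>>> move_arm --pt "10 4 0 0 0 0 0" --pt "10 0 0 0 0 0 0" --pt "10 0 0 0 0 0 0"

```text
time: 13.28
tool_pos: [0.5577, -0.2424, 0.1818]
tool_rot: [3.136, 0.003, 1.096]
contact_force: [-2.7, -4.2, -0.5]
opening: 0.0218
```

Bounded at ±1–2 mm with force rising linearly to 5 N, so probably tight. The fourth serves as a comparison.

>>> move_arm --pt "10 -3 0 0 0 0 0" --pt "44 0 0 0 0 0 0" --pt "44 0 0 0 0 0 0" --pt "44 0 0 -40 0 0 0" --pt "44 0 0 -26 0 0 0" --pt "44 0 0 0 0 0 0"

```text
time: 14.02
tool_pos: [0.557, -0.2421, 0.2487]
tool_rot: [3.137, -0.002, 1.097]
contact_force: [0.3, -0.4, -0.1]
opening: 0.0439
```

```bash
python3 -c "
from h import *
to([.5779,-.1392,.245],1.1)"
```

```text
t 14.025 pos [ 0.557  -0.2421  0.2487] rot [ 3.1373 -0.0017  1.0972] F [ 0.2598 -0.4058 -0.104 ] T [-0.0085  0.0209 -0.0033] op 0.04393396616019291
need tool mm [101.0682 -28.3141   3.7596] turn [ 0.0043 -0.0017 -0.0028]
```

>>> move_arm --pt "44 50 -14 1 0.004 0 0" --pt "44 50 -14 1 0 0 0" --pt "44 0 0 0 0 0 0" --pt "44 0 0 0 0 0 0"

```text
time: 14.52
tool_pos: [0.5769, -0.1373, 0.2415]
tool_rot: [-3.136, -0.002, 1.096]
contact_force: [-0.4, 0.1, -0.6]
opening: 0.0442
```

```bash
python3 -c "
from h import *
to([.5779,-.1392,.245],1.1)
d=snap('wrist','w4'); print(proj(d,(.5779,-.1392,.208)))
a=d['img'][120:330,150:390,::-1];cv2.imwrite('pics/w4z.png',cv2.resize(a,None,fx=2.8,fy=2.8,interpolation=cv2.INTER_CUBIC))
"
```

```text
t 14.525 pos [ 0.5769 -0.1373  0.2415] rot [-3.1359 -0.0017  1.0962] F [-0.4034  0.0961 -0.553 ] T [-0.0254  0.0426  0.0086] op 0.044224591615461176
need tool mm [-1.2129  1.6897 -3.4948] turn [-0.0057 -0.0017 -0.0038]
[250.216  220.8168]
```

View pics/w4z.png

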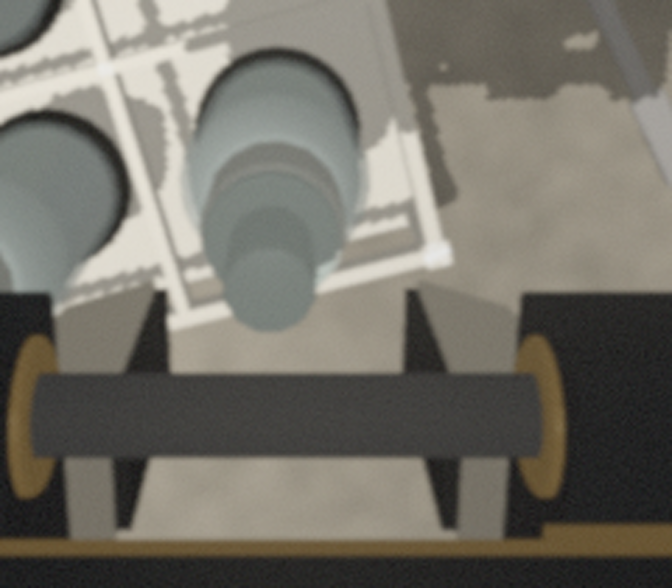

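>>> move_arm --pt "44 -4 3 0 -0.005 0 0" --pt "44 0 0 30 0 0 0" --pt "44 0 0 28 0 0 0" --pt "44 0 0 5 0 0 0" --pt "44 0 0 0 0 0 0"

```text
time: 15.2
tool_pos: [0.5777, -0.1485, 0.1773]
tool_rot: [3.139, -0.001, 1.089]
contact_force: [-0.3, 0.2, 0.8]
opening: 0.0443
```

```bash
python3 -c "
from h import *
to([.578,-.1424,.178],1.1)"
```

```text
t 15.2 pos [ 0.5777 -0.1485  0.1773] rot [ 3.1395 -0.0015  1.0891] F [-0.3063  0.2413  0.7995] T [ 0.0717  0.0097 -0.012 ] op 0.04425872038177082
need tool mm [ 5.5476 -2.5434 -0.6792] turn [ 0.0021 -0.0015 -0.0109]
```

>>> move_arm --pt "40 4.5 -2 0 0 0 0" --pt "30 0 0 0 0 0 0" --pt "10 0 0 0 0 0 0" --pt "10 0 0 0 0 0 0" --pt "10 0 0 0 0 0 0" --pt "10 0 0 0 0 0 0"

```text
time: 15.95
tool_pos: [0.5793, -0.1439, 0.1804]
tool_rot: [3.134, -0.002, 1.089]
contact_force: [0.1, -0.5, 0.0]
opening: 0.022
```

>>> move_arm --pt "10 4 0 0 0 0 0" --pt "10 0 0 0 0 0 0" --pt "10 0 0 0 0 0 0"

```text
time: 16.32
tool_pos: [0.5812, -0.1401, 0.1802]
tool_rot: [3.135, -0.002, 1.089]
contact_force: [0.3, -0.4, 0.1]
opening: 0.0223
```

>>> move_arm --pt "10 -4 0 0 0 0 0" --pt "10 -4 0 0 0 0 0" --pt "10 0 0 0 0 0 0"

```text
time: 16.7
tool_pos: [0.5778, -0.1467, 0.1804]
tool_rot: [3.134, -0.004, 1.089]
contact_force: [1.6, 2.8, -0.2]
opening: 0.0218
```

This is the loose one: it shifted 4.2 mm with no force, and a stop only showed near the other end. Now centre it, grip firmer and lift.

>>> move_arm --pt "10 4 0 0 0 0 0" --pt "10 0 0 0 0 0 0" --pt "10 0 0 -15 0 0 0" --pt "10 0 0 -20 0 0 0" --pt "10 0 0 -30 0 0 0" --pt "10 0 0 -10 0 0 0" --pt "10 0 0 0 0 0 0" --pt "10 0 0 0 0 0 0" --newtons 15

```text
time: 17.7
tool_pos: [0.5784, -0.144, 0.2594]
tool_rot: [3.134, -0.001, 1.089]
contact_force: [0.4, -0.6, -2.0]
opening: 0.0211
```

```bash
python3 -c "
from h import *
to([.535,.231,.25],1.1)
d=snap('wrist','w5');d=snap('scene','s5')
cv2.imwrite('pics/s5z.png',cv2.resize(d['img'][80:320,80:400,::-1],None,fx=2.5,fy=2.5))"
```

```text
t 17.7 pos [ 0.5784 -0.144   0.2594] rot [ 3.1343 -0.0015  1.0889] F [ 0.3513 -0.6359 -1.978 ] T [-0.0142 -0.0644 -0.0453] op 0.021118178912963803
need tool mm [ 312.1426 -212.3112    8.3497] turn [ 0.0073 -0.0014 -0.0111]
```

View pics/s5z.png

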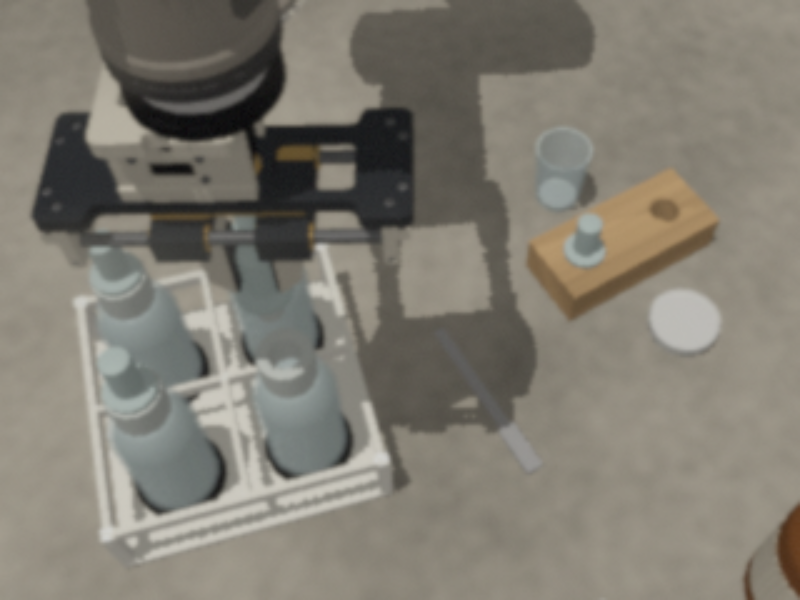

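View pics/w5.png

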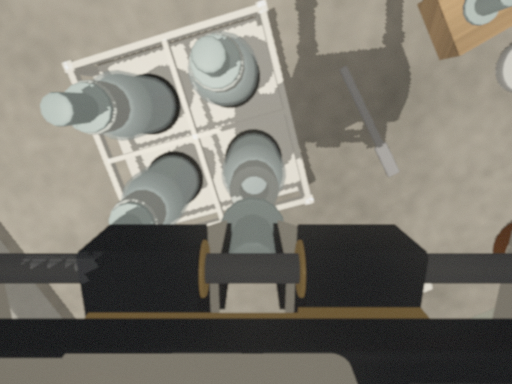

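The stopper is out: its open neck shows at (290,350) in the zoomed scene view. Now to a viewing pose near the hole.

>>> move_arm --pt "10 30 -15 0 0 0 0" --pt "10 52 -25 0 0 0 0" --pt "10 52 -25 0 0 0 0" --pt "10 52 -25 0 0 0 0" --pt "10 52 -25 0 0 0 0" --pt "10 45 -25 0 0 0 0" --pt "10 25 -15 0 0 0 0" --pt "10 0 0 0 0 0 0" --pt "10 0 0 0 0 0 0"

```text
time: 18.92
tool_pos: [0.5822, 0.21, 0.2497]
tool_rot: [-3.137, 0.006, 1.086]
contact_force: [0.2, -0.3, -0.1]
opening: 0.0213
```

```bash
python3 -c "
from h import *
to([.535,.231,.25],1.1)
d=snap('wrist','w6'); print(proj(d,(.535,.231,.04)))"
```

```text
t 18.925 pos [0.5822 0.21   0.2497] rot [-3.1372  0.0057  1.0864] F [ 0.2474 -0.2635 -0.0724] T [-0.0026 -0.0247  0.0209] op 0.021319595095122646
need tool mm [ -3.372  -51.5425  -0.0172] turn [-0.0044  0.0057 -0.0137]
[250.0936 120.1582]
```

View pics/w6.png

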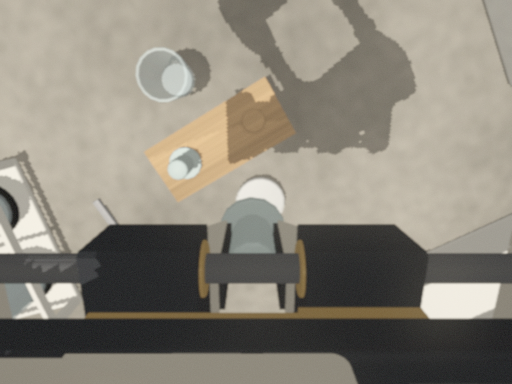

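```bash
python3 -c "
import cv2
a=cv2.imread('pics/w6.png');cv2.imwrite('pics/w6z.png',cv2.resize(a[60:270,130:310],None,fx=3,fy=2.8,interpolation=cv2.INTER_CUBIC))"
```

```text
(no output)
```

View pics/w6z.png

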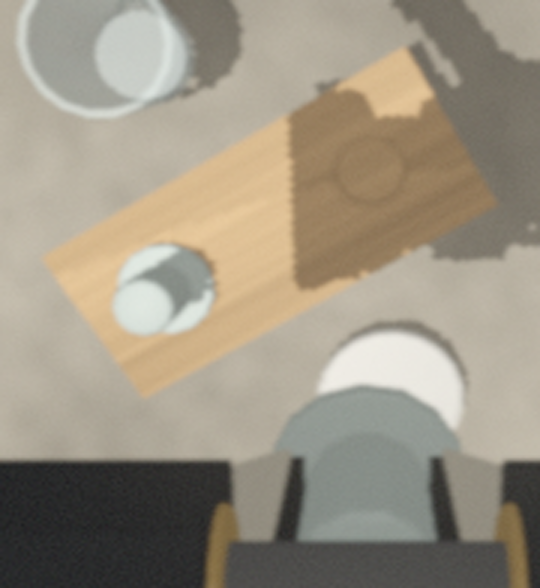

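```bash
python3 -c "
from h import *
d=robot.read_camera('wrist')
f=lambda u,v:ray(d,130+u/3,60+v/2.8,.04)[:2]
print('hole',f(370,169),'flange',ray(d,130+164/3,60+289/2.8,.046)[:2])
C=np.array([f(*p) for p in [(408,45),(497,203),(143,398),(44,258)]]);print(C,C.mean(0))
m=C.mean(0);e=((C[0]+C[1])-(C[2]+C[3]))/2;print(np.linalg.norm(e),m+e/np.linalg.norm(e)*.045)
p=ray(d,253.3,120.4,.04);p[2]=.15;to(p,1.1)
# stopper axis check: flange in hand
s=robot.observe();print('knob/flange proj at tcp xy, flange top', proj(d,s['tool_pos']-[0,0,.004]), proj(d,s['tool_pos']-[0,0,.034]))
"
```

```text
hole [0.5369 0.234 ] flange [0.5424 0.1433]
[[0.502  0.2677]
 [0.5708 0.2698]
 [0.5792 0.1102]
 [0.5105 0.1077]] [0.5406 0.1889]
0.16002610602853895 [0.5382 0.2338]
t 19.025 pos [0.5823 0.2095 0.25  ] rot [-3.1372  0.0053  1.0851] F [ 0.1183 -0.4935 -0.7603] T [-0.043  -0.033  -0.0269] op 0.02148469408601232
need tool mm [  0.9635 -51.1927 100.1881] turn [-0.0044  0.0053 -0.0149]
knob/flange proj at tcp xy, flange top [251.9719 237.6507] [252.2034 218.5109]
```

```bash
python3 -c "
from h import *
d=robot.read_camera('wrist')
s=robot.observe();R=Ro.from_euler('xyz',s['tool_rot'])
for dz in (10,16,13):
  for r in (16.5,18.5,20.5): print(dz,r,proj(d,s['tool_pos']+R.apply([0,-r/1000,dz/1000])))
to([.5368,.2333,.11],1.1)
"
```

```text
10 16.5 [252.2601 204.7191]
10 18.5 [252.2631 201.1907]
10 20.5 [252.2661 197.6412]
16 16.5 [252.2464 201.4412]
16 18.5 [252.2493 198.0165]
16 20.5 [252.2522 194.5719]
13 16.5 [252.2531 203.0535]
13 18.5 [252.2561 199.5777]
13 20.5 [252.259  196.0815]
t 19.075 pos [0.5825 0.2093 0.2502] rot [-3.1376  0.005   1.0848] F [ 0.5166 -0.1948 -0.856 ] T [ 0.0156 -0.0406  0.0425] op 0.02127683287575242
need tool mm [  0.5442 -51.0152 140.4294] turn [-0.004   0.005  -0.0152]
```

>>> move_arm --pt "10 0 -25 0 0 0 -0.015" --pt "10 0.5 -26 0 -0.004 0.005 0" --pt "10 0 0 0 0 0 0" --pt "10 0 0 45 0 0 0" --pt "10 0 0 45 0 0 0" --pt "10 0 0 35 0 0 0" --pt "10 0 0 0 0 0 0" --pt "10 0 0 0 0 0 0"

```text
time: 20.08
tool_pos: [0.5445, 0.2257, 0.1256]
tool_rot: [3.133, -0.005, 1.089]
contact_force: [0.9, 0.2, -0.9]
opening: 0.0218
```

```bash
python3 -c "
from h import *
to([.5368,.2333,.1],1.1)"
```

```text
t 20.075 pos [0.5445 0.2257 0.1256] rot [ 3.1332 -0.0046  1.089 ] F [ 0.9055  0.1749 -0.8695] T [-0.0085  0.0233 -0.0742] op 0.02176771077348934
need tool mm [  3.0714 -10.5773  25.5599] turn [ 0.0084 -0.0046 -0.011 ]
```

>>> move_arm --pt "10 3 -10.5 15 0.008 -0.004 0" --pt "10 0 0 5 0 0 0" --pt "10 0 0 0 0 0 0"

```text
time: 20.45
tool_pos: [0.538, 0.2341, 0.1073]
tool_rot: [3.138, -0.004, 1.089]
contact_force: [0.2, -0.4, -0.5]
opening: 0.0217
```

```bash
python3 -c "
from h import *
to([.5368,.2333,.09],1.1)
d=snap('wrist','w7');print(proj(d,(.5368,.2333,.04)))
d=snap('scene','s7')
cv2.imwrite('pics/s7z.png',cv2.resize(d['img'][120:220,270:400,::-1],None,fx=5,fy=5,interpolation=cv2.INTER_CUBIC))"
```

```text
t 20.45 pos [0.538  0.2341 0.1073] rot [ 3.138  -0.004   1.0889] F [ 0.2211 -0.3901 -0.5031] T [-0.0399  0.0335 -0.0024] op 0.021729951007250687
need tool mm [-1.3025 -0.7686 17.2733] turn [ 0.0036 -0.004  -0.0111]
[250.1178 200.6254]
```

View pics/w7.png

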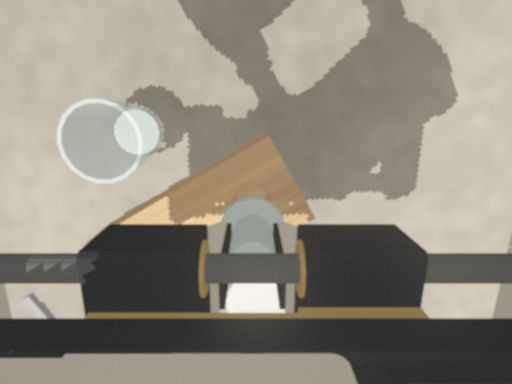

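View pics/s7z.png

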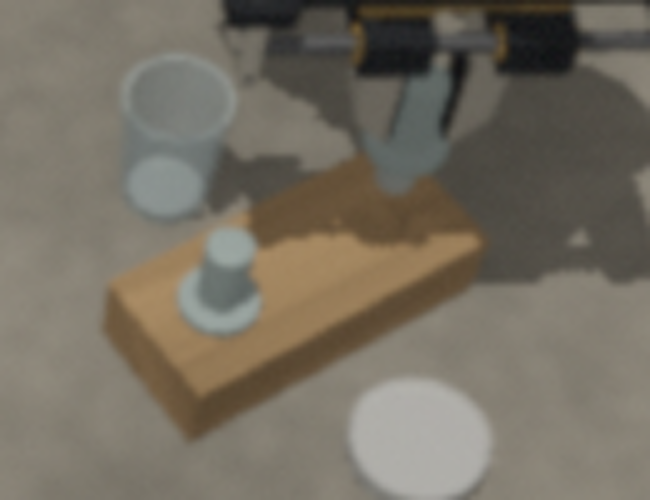

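>>> move_arm --pt "10 -1.2 -0.7 8 0.003 -0.004 0" --pt "10 0 0 0 0 0 0" --pt "10 0 0 8 0 0 0" --pt "10 0 0 8 0 0 0" --pt "10 0 0 0 0 0 0"

```text
time: 21.18
tool_pos: [0.537, 0.2332, 0.082]
tool_rot: [3.141, -0.0, 1.089]
contact_force: [0.3, -0.2, 0.2]
opening: 0.0215
```

```bash
python3 -c "
from h import *
to([.5368,.2333,.056],1.1)"
```

```text
t 21.175 pos [0.537  0.2332 0.082 ] rot [ 3.1407 -0.0001  1.0886] F [ 0.2842 -0.1619  0.1617] T [ 0.043  -0.0308  0.0577] op 0.021503602191857814
need tool mm [ 0.0093 -0.2954 25.9998] turn [ 0.0009 -0.0001 -0.0114]
```

>>> move_arm --pt "10 0 0 6 0 0 0" --pt "10 0 0 6 0 0 0" --pt "10 0 0 0 0 0 0"

```text
time: 21.55
tool_pos: [0.5371, 0.2331, 0.0691]
tool_rot: [3.141, -0.0, 1.089]
contact_force: [-1.0, -1.1, -0.7]
opening: 0.0214
```

>>> move_arm --pt "10 0 0 6 0 0 0" --pt "10 0 0 4 0 0 0" --pt "10 0 0 0 0 0 0"

```text
time: 21.92
tool_pos: [0.5372, 0.2331, 0.0585]
tool_rot: [3.141, -0.0, 1.089]
contact_force: [0.1, 0.2, -0.2]
opening: 0.0216
```

In the hole without contact. Going down until contact.

>>> move_arm --pt "10 0 0 2 0 0 0" --pt "10 0 0 0 0 0 0" --pt "10 0 0 0 0 0 0"

```text
time: 22.3
tool_pos: [0.5374, 0.2333, 0.0567]
tool_rot: [3.14, -0.001, 1.089]
contact_force: [0.0, 0.4, -0.4]
opening: 0.0214
```

>>> move_arm --pt "10 0 0 2 0 0 0" --pt "10 0 0 0 0 0 0" --pt "10 0 0 0 0 0 0"

```text
time: 22.68
tool_pos: [0.538, 0.2335, 0.0566]
tool_rot: [3.138, -0.002, 1.089]
contact_force: [-0.1, -0.2, -0.3]
opening: 0.0217
```

>>> move_arm --pt "36 0 0 0 0 0 0" --pt "36 0 0 0 0 0 0" --pt "36 0 0 0 0 0 0" --pt "36 0 0 -20 0 0 0" --pt "36 0 0 -40 0 0 0" --pt "36 0 0 -50 0 0 0" --pt "36 0 50 -50 0 0 0" --pt "36 0 50 0 0 0 0" --pt "36 0 0 0 0 0 0" --pt "36 0 0 0 0 0 0"

```text
time: 23.92
tool_pos: [0.6218, 0.1889, 0.2143]
tool_rot: [3.141, 0.0, 1.09]
contact_force: [-0.4, -0.0, -0.2]
opening: 0.0359
```

```bash
python3 -c "
from h import *
to([.5368,.2333,.2],1.1)
d=snap('wrist','w8')
d=snap('scene','s8')
cv2.imwrite('pics/s8z.png',cv2.resize(d['img'][110:310,100:400,::-1],None,fx=2.6,fy=2.6,interpolation=cv2.INTER_CUBIC))
d=snap('top','t8')
cv2.imwrite('pics/t8z.png',cv2.resize(d['img'][140:300,100:420,::-1],None,fx=2.5,fy=2.5,interpolation=cv2.INTER_CUBIC))"
```

```text
t 23.925 pos [0.6218 0.1889 0.2143] rot [3.1406 0.0001 1.09  ] F [-0.3906 -0.0355 -0.1875] T [-0.0131  0.0678 -0.0243] op 0.035928162587363796
need tool mm [  0.0253 -95.9482  14.2206] turn [ 0.001   0.0002 -0.01  ]
```

View pics/w8.png

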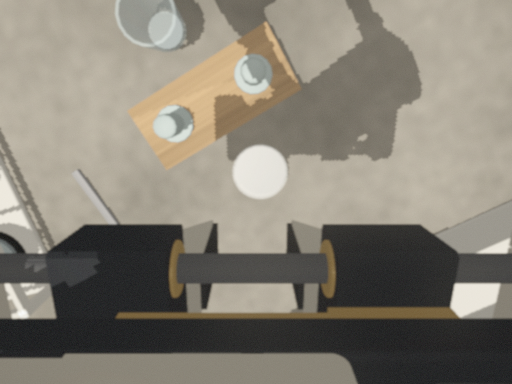

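View pics/s8z.png

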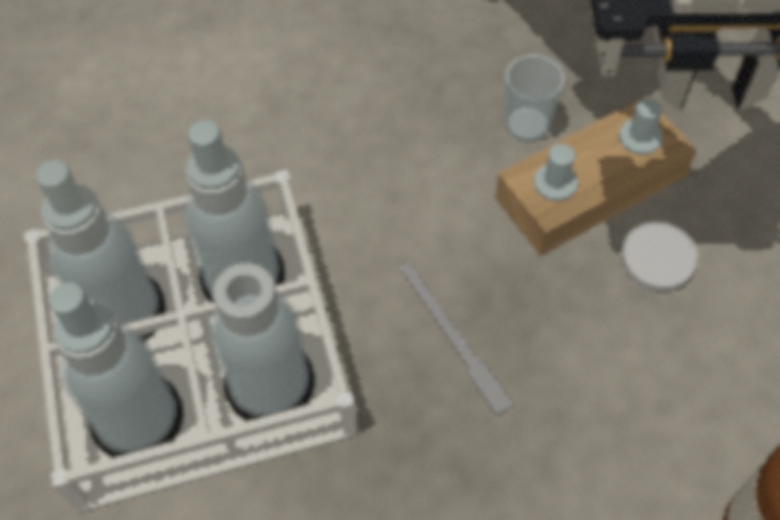

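View pics/t8z.png

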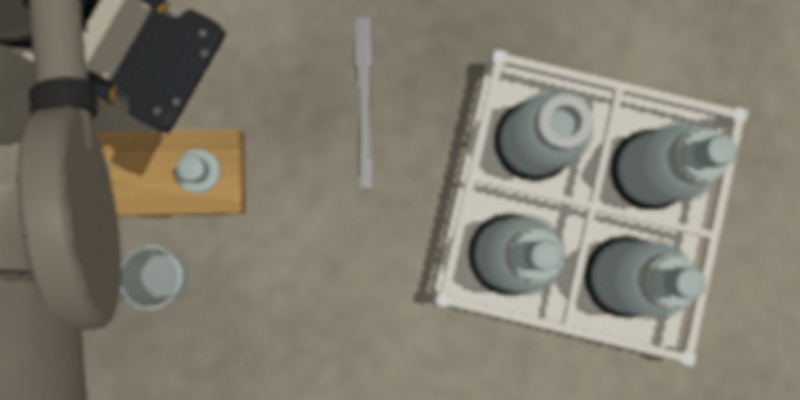

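The stopper stands upright in the hole: flange at about (253,75) in the wrist view, looking as flush as the old one. The other three are seated and the bystanders are unmoved. Quick position check, then hand in.

```bash
python3 -c "
from h import *
d=robot.read_camera('wrist')
print('flange',ray(d,253.5,75,.046),'old',ray(d,173.5,124.5,.046))
C=np.array([ray(d,u,v,.04)[:2] for u,v in [(266,24),(300,86),(168,167),(131,112)]]);e=((C[0]+C[1])-(C[2]+C[3]))/2;m=C.mean(0);print('hole est',m+e/np.linalg.norm(e)*.045,'old est',m-e/np.linalg.norm(e)*.045)
s=robot.observe();print(s['contact_force'],s['time']);robot.hand_in()"
```

```text
flange [0.5378 0.2341 0.046 ] old [0.5424 0.1427 0.046 ]
hole est [0.5371 0.2347] old est [0.5424 0.1448]
[-0.2589  0.3407 -0.733 ] 24.125
the job is handed in; nothing more can be done
```

I found the loose stopper, moved it to the empty hole of the reject stand, and handed the job in at about 24 s. No verdict was reported.

- **Finding it:** I wiggled all four stoppers. Three pushed back over their whole travel, at roughly 1.5 to 2.3 N/mm. The one at the far-left place as seen from the robot slid about 4 mm with almost no force before reaching a stop.
- **Third stopper:** its readings were softer and noisier, so I repeated the wiggle over a larger range. It showed no dead band, so I took it as tight.
- **Placing:** lowering stopped at the height expected for the flange on the block, though the force reading showed no clear contact. After release, the wrist camera put the stopper about 1 mm from my estimate of the hole centre. It looked upright, with its flange down like the old stopper's.
- **Everything else:** in the last pictures the three tight stoppers look seated, and the beaker, petri dish, spatula and old stopper look unmoved. I did not check the amber bottle, plastic bottle or timer at the end, but the arm did not work near them. The gripper was clear of everything.

The top and wrist cameras differed by about 2 to 3 mm on the hole's position. I aimed at a point between the two, closer to the wrist camera's.

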